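Set up the dental milling unit

TASK

Get the milling unit ready for the next case: take the metal carrier with the yellow plaster cast out of the rack, handling it by the metal block and never by the plaster, and slide it into the dovetail guide from the guide's front end until it is fully home against the end stop. Lock it by turning the black clamp knob beside the guide clockwise as far as it goes, and then turn the red speed knob on the panel clockwise until its white pointer stands at the red mark. Do not touch the other panel knobs, and leave the other things where they are.

Things in the scene. Friction and masses are not known exactly. Their poses are not given: they have to be found in the camera images.
- carrier: Carrier to mount, loose, 0.43 kg: aluminium block 64 x 64 mm in plan, 12 to 44 mm above the origin, on a steel dovetail foot along its x axis (64 mm long, 12 high, 40 wide at the bottom, 26 at the top, ends tapered). Origin: centre of the foot's underside, z up. Fits the guide either way round. In the rack its sides (+-y) lie 3 mm from the cell walls; its ends (+-x) are free.
- carrier_cast: The yellow plaster dental arch fixed on the carrier, 50 x 47 mm, from 44 to 70 mm above the carrier's origin. Origin: centre of its underside. Not to be touched by the fingers.
- rack: Grey two-cell rack, fixed: floor 4 mm thick, 72 (x) x 155 (y) mm, three walls along x, 5 mm thick and 46 mm high; cells 70 mm wide, centred at y = +-37.5 mm, open at both x ends. Origin: centre of its underside. One cell holds the carrier, the other the spare.
- spare: A like carrier with a blue plaster cast, to be left in the rack. Origin as for the carrier.
- mill: Milling unit, fixed: white base, flat deck 45 mm above the bench. In its frame (x away from its front, y left, z up, origin on the bench) the base spans x -110 to +235, y -240 to +140 mm; the dovetail guide runs along x at y = +80; the knob panel is at the front right; a column 36 mm thick, 255 mm high stands at x = +200, y = +105, its arm parked over the rear left corner.
- guide_home (a point): Where the carrier's origin is when fully home: on the guide's floor (deck height), x along the guide away from its front end, z up. The jaws, 10.5 mm high and 62 mm over all, leave 2 mm play on each side of the foot. The upright end stop, 60 mm wide and 52 mm high, has its face at x = +32 mm.
- guide_mouth (a point): Front end of the guide, on its centre line at floor level, 110 mm before guide_home and level with the base's front edge; the last 16 mm of the jaws flare open by 6 mm a side. Axes as guide_home.
- clamp (a joint): Angle of the black clamp knob, rad, growing clockwise seen from above. At 0 (open) its bar lies along y of the mill, at its stop, 1.45 (locked), along x. Starts at 0 to 0.25. It drives the brass part of the guide's right jaw, 3.1 mm per rad, against the foot: its friction is 0.11 Nm, it stiffens a little near the end and shifts the carrier up to 2 mm to the left. It stays where it is left.
- clamp_grip (a point): Point to grip on the clamp knob's axis, 88.5 mm above the bench, at x = +45, y = 0 mm in the mill's frame (80 mm right of the guide's centre line). The bar is 13 mm thick, 46 long and 30 high, from 19 mm below to 11 mm above this point, on a stem 13 mm thick; the clamp's lug under it is 10.5 mm above the deck.
- speed (a joint): Angle of the red speed knob, rad; grows as it turns clockwise seen from above. At 0 its pointer (and bar) points along +y of the mill (left), at 1.571 along +x (away from the front), where the red mark, edged in white, is beside the dial. It starts between 0.1 and 0.6, turns with a light friction of 0.03 Nm and stays where it is left.
- speed_grip (a point): Point to grip on the red knob's axis, 28 mm above the deck. The bar is 12 mm thick, 38 long and 32 high, from 22 mm below to 10 mm above this point, on a skirt 38 mm across, 6 mm above the deck; a white line marks its pointer end. Four such knobs stand in a row along y of the mill, 58 mm apart, at x = -60 mm; the red one may have any place.
- lamp: Grey panel knob, of the same shape as the red one; not to be touched. Origin on its axis, 2 mm above the deck; its bar lies along its own y axis.
- magnet: Green panel knob, likewise; not to be touched.
- suction: Blue panel knob, likewise; not to be touched.
- spray: Green spray can, 52 mm across and 150 mm high, loose, to be left alone. Origin: centre of its underside.
- knife: Plaster spatula with a wooden handle, 150 mm long, lying loose on the bench along its x axis, to be left alone.

How it is judged:
By the outcome, as a careful person would: the job done as asked, in the order asked, and still so for the second after the job is handed in, with the robot touching nothing.
It also fails if it takes over 72 s, if anything falls off the work surface, if the arm or the gripper's body presses on something with over 40 N, if the wrist force passes 120 N, or if a joint passes its speed limit or range.

ROBOT

A 6-joint arm with a two-finger parallel gripper is mounted at the origin on the work surface. World frame = base frame: x ahead of the robot, y to its left, z up, the work surface at z = 0. Lengths are in m, angles in rad, forces in N, time in s.
With the tool pointing down it reaches from about 0.375 to 0.9 m from the base axis. Payload 3.1 kg.
Tool frame: the origin (TCP) lies on the centre line of the jaws, within the pads' length; the fingertips stand finger_overhang ahead of it and the grasp point (between the pads) lies 6 mm ahead of it (finger_overhang is the distance from the TCP to the fingertips, in m); x points along the fingers, z is the direction in which the jaws open and shut, and the axes are right-handed (so a half turn about x gives the same grasp; the last joint's range is limited). The gripper opens to 87 mm and grips with 3 to 60 N. Pads are 19 mm wide; open, the fingers measure 117 mm over their backs; the gripper's body (75 mm by 190 mm) begins 51 mm behind the grasp point.
Start: joints at [-0.178, 0.527, 1.433, -0, 1.181, -0.178], TCP at [0.625, 0, 0.248] pointing down, gripper open.
Joint ranges: [-3.08, 3.08], [-0.75, 2.2], [0.22, 2.44], [-1.43, 4.57], [0, 2.65], [-2.85, 2.85]. Speed limits (rad/s): [2.79, 2.79, 3.14, 3.14, 3.14, 3.14].

INTERFACE

Orientations are given as [roll, pitch, yaw] about the fixed x, y, z axes, in that order (R = Rz(yaw) Ry(pitch) Rx(roll)).
In Python, from workcell import observe, get_image, calibration, finish_job, finger_overhang gives the robot as it stands.
- The arm moves only by the tool arm_command, never from a script. Its argument "rows" is text: rows parted by semicolons, each of 5 numbers parted by spaces: the shift along the tool's x, y, z in m, then the turn about the tool's x in rad, then the opening, from -1 (shut) to 1 (fully open). A call has 1 to 8 rows; each row is the pose to reach, as a shift and turn from the pose measured when the call began, along the tool's axes at that moment; what a row does not reach only later rows make up. A row lasts 1/12 s, in which the tool goes at most 41.7 mm and 7.16 degrees, less where a joint would pass 70% of its speed; a pose out of reach is approached as far as the arm can. A call with a gripper value outside its range is refused whole. The fingers move at their own pace and stop on an object; "newtons" is the grip in N (left out, the last holds). Time passes only in rows, so rows that repeat a pose let the fingers close. It gives the time, the measured TCP pose, the force and the opening at its end, in the units of the state.
- observe(): the state, without advancing time (a new reading comes with each control period).
- get_image(name): name is "scene" or "side" or "wrist"; returns (picture, depth): 400x640x3 uint8, red, green, blue; 400x640 float32, m along the optical axis (not along the pixel's ray), 0 where there is no reading.
- calibration(name): a dict with "intrinsics" (3x3 intrinsics, pixels), "R" (3x3) and "t" (3): a world point X has camera coordinates R X + t; the wrist camera has in their place "mount" (4x4, takes a point from camera to tool coordinates, whose origin is the TCP and whose axes are the tool frame's). Camera axes: x right, y down, z forward; pixel columns grow to the right and rows downward; lengths in m; the calibration is good to about 2 mm. A picture is of the moment at which its call begins: read the wrist's pose just before it. calibration takes no time and is no camera call.
- finish_job(): hands the job in, once; it reports no verdict.
The state is a dict: "t": time; "q": joint angles; "qvel": joint speeds; "joint_efforts": joint torques, N m; "ee_pos": TCP position; "eef_rot": TCP orientation; "contact_force": force on the tool from outside, world axes, zero at the start; "ft_torque": the same for the moment, N m; "width": finger opening in m.
Only numpy, scipy, OpenCV 4.12 (cv2) and the standard library are available. Lean on these libraries where they do the work, as an engineer would, in place of code of your own. Each camera call takes 0.05 s, during which the arm holds its last target. There are 200 camera calls.

## Working session

There is one attempt and no reset: what is moved stays moved. The work goes in short steps, Python scripts to look and compute and a tool call to move; the robot and the scene stay as the last step left them, time stands still between calls to the robot, and variables do not carry over. Pictures are saved under pics/ and viewed, about 8 in all and at most 12, crops included, and the job is handed in when it is done.

Besides the shell and the picture viewer there is one more tool, called after "Call:" as name(argument=value, ...) on one line, values as JSON. arm_command: Moves the arm, as the interface text tells. Its arguments: {"type":"object","properties":{"rows":{"type":"string"},"newtons":{"type":"number"}},"required":["rows"]}

```bash
mkdir -p pics; ls; cat > h.py <<'E'
import numpy as np, cv2
from workcell import *
from scipy.spatial.transform import Rotation as Ro
def snap(n,fn=None):
    o=observe(); im,d=get_image(n); c=calibration(n)
    K=np.array(c["intrinsics"])
    if "mount" in c:
        T=np.eye(4); T[:3,:3]=Ro.from_euler('xyz',o["eef_rot"]).as_matrix(); T[:3,3]=o["ee_pos"]
        M=T@np.array(c["mount"])
    else:
        R=np.array(c["R"]); M=np.eye(4); M[:3,:3]=R.T; M[:3,3]=-R.T@np.array(c["t"])
    if fn: cv2.imwrite("pics/"+fn,im[:,:,::-1])
    return im,d,K,M
def onplane(uv,K,M,z):
    uv=np.atleast_2d(uv).astype(float); r=np.c_[uv,np.ones(len(uv))]@np.linalg.inv(K).T@M[:3,:3].T
    return M[:3,3]+r*((z-M[2,3])/r[:,2])[:,None]
def cloud(d,K,M):
    v,u=np.indices(d.shape); p=np.stack([u*d,v*d,d],-1)@np.linalg.inv(K).T
    return p@M[:3,:3].T+M[:3,3]
E
python3 - <<'E'
from h import *
for n in("scene","side","wrist"):
    im,d,K,M=snap(n,n+"0.png"); np.savez("pics/"+n+"0.npz",im=im,d=d,K=K,M=M); print(n,M.round(3).tolist(),K[0,0])
a=cv2.imread("pics/scene0.png");b=cv2.imread("pics/side0.png");
print(finger_overhang, observe())
E
```

```text
pics
scene [[0.338, 0.502, -0.796, 1.48], [0.941, -0.162, 0.297, -0.312], [0.02, -0.85, -0.527, 0.679], [0.0, 0.0, 0.0, 1.0]] 375.45934912085573
side [[-0.943, -0.215, 0.254, 0.326], [-0.333, 0.61, -0.719, 0.746], [-0.0, -0.762, -0.647, 0.73], [0.0, 0.0, 0.0, 1.0]] 404.66788300102564
wrist [[1.0, 0.001, -0.002, 0.624], [0.0, -0.959, -0.282, 0.077], [-0.002, 0.282, -0.959, 0.383], [0.0, 0.0, 0.0, 1.0]] 309.04858273355217
0.025 {'t': 0.15, 'q': array([-1.78477322e-01,  5.28255560e-01,  1.43362879e+00,  4.64088632e-06,
        1.18142221e+00, -1.78520817e-01]), 'qvel': array([-0.00120813, -0.0001062 , -0.00187678, -0.00238731, -0.00106764,
        0.00117444]), 'joint_efforts': array([ 9.14956272e-04, -4.40429199e+01, -1.76841742e+01,  6.33679633e-02,
        5.52540855e-02, -1.06930895e-04]), 'ee_pos': array([6.24462471e-01, 1.41829145e-04, 2.46787985e-01]), 'eef_rot': array([2.9605685 , 1.56908242, 2.96061023]), 'contact_force': array([ 0.30136227, -0.84287052,  0.04748164]), 'ft_torque': array([-0.03713277,  0.05496769, -0.03007671]), 'width': 0.08700370472821875}
```

View pics/scene0.png

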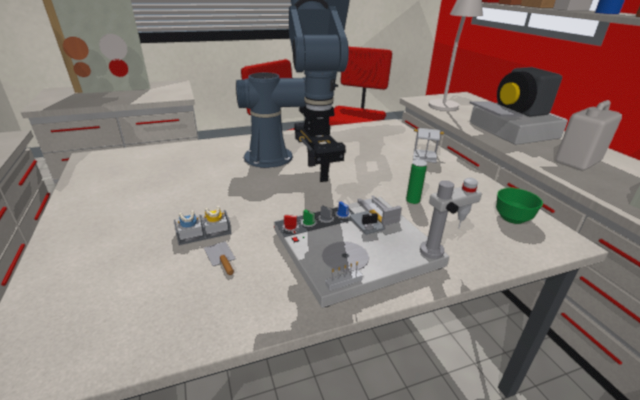

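View pics/side0.png

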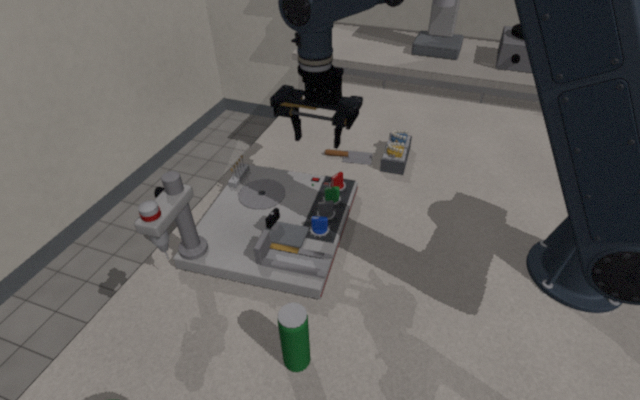

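The scene view shows the rack at about (203,225), with the yellow carrier in its right-hand cell. The knobs are red (290,222), green (308,216), grey (326,212) and blue (342,208), the guide is at (375,215) and the can at (416,182). The side view shows the same layout, with the rack at (396,150) and the clamp knob at (272,216).

```bash
python3 - <<'E'
from h import *
rng={'red':[(0,8),(172,180)],'green':[(50,80)],'blue':[(100,125)],'yellow':[(18,32)]}
for n in("scene","side","wrist"):
    z=np.load(f"pics/{n}0.npz"); im,d,K,M=z['im'],z['d'],z['K'],z['M']
    P=cloud(d,K,M); hsv=cv2.cvtColor(im,cv2.COLOR_RGB2HSV)
    ok=(d>0)&(P[...,2]>.02)&(P[...,2]<.2)&(P[...,0]>.3)&(P[...,0]<1.1)&(abs(P[...,1])<.6)
    for c,rs in rng.items():
        m=np.zeros(d.shape,bool)
        for lo,hi in rs: m|=(hsv[...,0]>=lo)&(hsv[...,0]<=hi)
        m&=(hsv[...,1]>110)&(hsv[...,2]>50)&ok
        nl,lab,st,ce=cv2.connectedComponentsWithStats(m.astype(np.uint8))
        for i in range(1,nl):
            if st[i,4]<15: continue
            p=P[lab==i]; print(n,c,st[i,4],ce[i].round(0),np.median(p,0).round(3),p.min(0).round(3),p.max(0).round(3))
    # deck
    m=ok&(abs(P[...,2]-.045)<.004); q=P[m][:,:2].astype(np.float32)
    if len(q)>100: print(n,'deck rect',cv2.minAreaRect(q),len(q))
    # bird's eye height map
    s=500; g=np.zeros((450,500),np.float32)  # 2mm/px: x .35..1.25 rows , y .5..-.5
    pp=P[(d>0)&(P[...,2]<.3)&(P[...,2]>-.02)]
    r=((pp[:,0]-.35)/.002).astype(int);c=((.5-pp[:,1])/.002).astype(int);k=(r>=0)&(r<450)&(c>=0)&(c<500)
    np.maximum.at(g,(r[k],c[k]),pp[k,2]); np.save(f"pics/g_{n}.npy",g)
G=[np.load(f"pics/g_{n}.npy") for n in("scene","side","wrist")]
im=np.hstack([cv2.applyColorMap((np.clip(g/.15,0,1)*255).astype(np.uint8),cv2.COLORMAP_JET)[:350,100:] for g in G[:2]])
cv2.imwrite("pics/bev.png",im)
w=cv2.imread("pics/wrist0.png"); cv2.imwrite("pics/w.png",w)
o=observe();print(Ro.from_euler('xyz',o['eef_rot']).as_matrix().round(3))
E
```

```text
scene red 162 [290. 222.] [ 0.605 -0.076  0.063] [ 0.588 -0.091  0.043] [ 0.62  -0.057  0.084]
scene red 15 [295. 239.] [ 0.668 -0.079  0.048] [ 0.661 -0.084  0.045] [ 0.676 -0.074  0.053]
scene green 433 [416. 182.] [0.537 0.388 0.084] [0.511 0.376 0.021] [0.547 0.415 0.142]
scene green 121 [503. 205.] [0.723 0.598 0.065] [0.692 0.591 0.032] [0.751 0.6   0.082]
scene green 115 [308. 218.] [ 0.601 -0.019  0.062] [ 0.565 -0.031  0.045] [ 0.614 -0.006  0.083]
scene blue 115 [342. 210.] [0.591 0.096 0.061] [0.551 0.084 0.044] [0.608 0.108 0.084]
scene blue 62 [188. 223.] [ 0.512 -0.354  0.057] [ 0.493 -0.374  0.049] [ 0.518 -0.333  0.063]
scene yellow 98 [214. 217.] [ 0.506 -0.281  0.058] [ 0.465 -0.304  0.048] [ 0.514 -0.254  0.065]
scene yellow 45 [376. 215.] [0.657 0.188 0.056] [0.606 0.147 0.049] [0.697 0.197 0.099]
scene deck rect ((0.6988582015037537, 0.09294271469116211), (1.016013503074646, 0.42757704854011536), 84.02552032470703) 8084
side red 131 [338. 180.] [ 0.593 -0.07   0.068] [ 0.581 -0.087  0.049] [ 0.609 -0.053  0.086]
side red 18 [315. 179.] [ 0.661 -0.076  0.05 ] [ 0.
[... 1157 characters left out ...]
3 0.045] [0.603 0.118 0.085]
wrist yellow 35 [575. 174.] [0.863 0.017 0.097] [0.861 0.015 0.091] [0.867 0.018 0.099]
wrist yellow 33 [573. 190.] [0.864 0.001 0.097] [ 0.862 -0.001  0.091] [0.867 0.003 0.1  ]
wrist yellow 33 [571. 206.] [ 0.866 -0.015  0.097] [ 0.863 -0.017  0.09 ] [ 0.868 -0.013  0.099]
wrist yellow 30 [568. 221.] [ 0.866 -0.031  0.097] [ 0.865 -0.032  0.09 ] [ 0.87  -0.029  0.099]
wrist yellow 32 [566. 236.] [ 0.868 -0.047  0.097] [ 0.867 -0.048  0.092] [ 0.871 -0.045  0.099]
wrist deck rect ((0.7117413282394409, 0.04619089514017105), (0.34451591968536377, 0.28965306282043457), 4.831544876098633) 67767
[[-0.002 -0.     1.   ]
 [ 0.     1.     0.   ]
 [-1.     0.    -0.002]]
```

View pics/w.png

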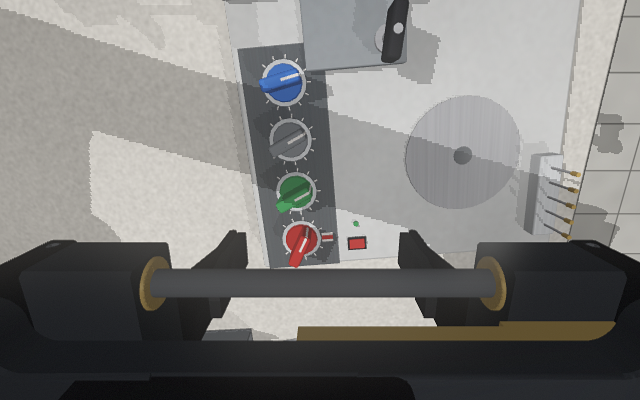

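The wrist view shows the red knob at (301,240), its pointer slightly clockwise of +y. The red mark is at (328,237), and the clamp bar at (395,28) lies roughly along y. The mill's yaw is about +5°. Next I'll look at the guide from above.

Call:
arm_command(rows="0 0.04 0.03 0 1;0 0.08 0.03 0 1;0 0.12 0.03 0 1;0 0.14 0.03 0 1;0 0.14 0.03 0 1;0 0.14 0.03 0 1")

```text
t: 0.65
ee_pos: [0.654, 0.1416, 0.2462]
eef_rot: [-3.032, 1.568, -3.029]
contact_force: [0.0, -0.5, -0.2]
width: 0.0868
```

```bash
python3 - <<'E'
from h import *
im,d,K,M=snap("wrist","w1.png"); np.savez("pics/w1.npz",im=im,d=d,K=K,M=M); print(M[:3,3],observe()['qvel'])
P=cloud(d,K,M)
for z0,z1 in((.042,.048),(.051,.058),(.09,.10)):
    m=(d>0)&(P[...,2]>z0)&(P[...,2]<z1); print(z0,m.sum(),P[m].min(0),P[m].max(0))
np.save("pics/P1.npy",P)
E
```

```text
[0.6538668  0.21905271 0.38249606] [-0.0334994  -0.00566454  0.00215036 -0.00111569  0.00037576 -0.00027508]
0.042 55830 [ 0.52131495 -0.07801795  0.0420039 ] [0.88231782 0.29400641 0.04799947]
0.051 9550 [ 0.52227306 -0.06804182  0.05100011] [0.85848105 0.28922787 0.05799714]
0.09 2018 [0.66404063 0.11681535 0.09004562] [0.8329967  0.27411336 0.09998962]
```

View pics/w1.png

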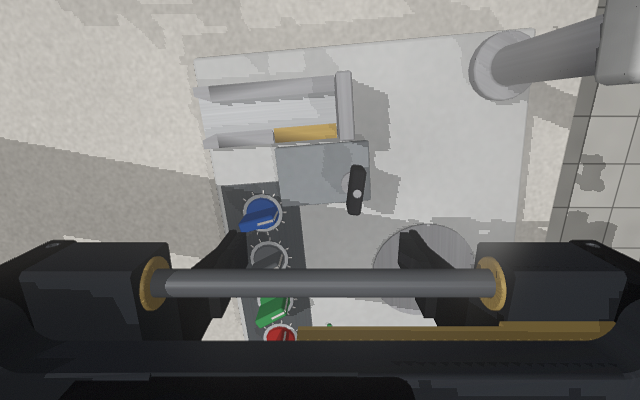

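Call:
arm_command(rows="0 -0.04 -0.02 0 1;0 -0.08 -0.04 0 1;0 -0.12 -0.06 0 1;0 -0.16 -0.08 0 1;0 -0.2 -0.1 0 1;0 -0.24 -0.12 0 1;0 -0.28 -0.13 0 1;0 -0.32 -0.14 0 1")

```text
t: 1.37
ee_pos: [0.5166, -0.1663, 0.247]
eef_rot: [-2.911, 1.567, -2.912]
contact_force: [0.7, -0.7, -0.7]
width: 0.0872
```

The view shows the guide jaws from (205,90) and (215,140) to the end stop at (345,105), the brass part at (305,132), the clamp bar at (357,190) and the column at (500,65). Nothing stands in front of the mouth.

Call:
arm_command(rows="0 -0.04 0 0 1;0 -0.08 0 0 1;0 -0.12 0 0 1;0 -0.16 0 0 1;0 -0.17 0 0 1;0 -0.17 0 0 1")

```text
t: 1.87
ee_pos: [0.515, -0.3414, 0.247]
eef_rot: [-2.384, 1.567, -2.392]
contact_force: [0.2, -0.1, -0.4]
width: 0.0874
```

```bash
python3 - <<'E'
from h import *
im,d,K,M=snap("wrist","w2.png"); np.savez("pics/w2.npz",im=im,d=d,K=K,M=M); print(M[:3,3])
P=cloud(d,K,M); 
f=lambda x0,x1,y0,y1,z0,z1:(d>0)&(P[...,0]>x0)&(P[...,0]<x1)&(P[...,1]>y0)&(P[...,1]<y1)&(P[...,2]>z0)&(P[...,2]<z1)
b=(.40,.62,-.45,-.2)
print(np.histogram(P[f(*b,.005,.12)][:,2],bins=np.arange(.005,.09,.003)))
hsv=cv2.cvtColor(im,cv2.COLOR_RGB2HSV)
y=(hsv[...,0]>17)&(hsv[...,0]<33)&(hsv[...,1]>100)&f(*b,.04,.12)
bl=(hsv[...,0]>95)&(hsv[...,0]<128)&(hsv[...,1]>80)&f(*b,.04,.12)
for n,m in(("yel",y),("blu",bl)):
    q=P[m]; print(n,m.sum(),np.median(q,0),q.min(0),q.max(0))
for n,z0,z1 in(("walls/blocktop",.042,.054),("wallrack",.044,.0475),("blocktop",.0465,.051)):
    m=f(*b,z0,z1)&~y&~bl; q=P[m]; print(n,m.sum(),cv2.minAreaRect(q[:,:2].astype(np.float32)))
# mill
P=np.load("pics/P1.npy");d=P[...,2]
z=np.load("pics/w1.npz");im=z['im'];hsv=cv2.cvtColor(im,cv2.COLOR_RGB2HSV)
br=(hsv[...,0]>14)&(hsv[...,0]<30)&(hsv[...,1]>80)&f(.55,.75,.13,.3,.05,.06); q=P[br];print("brass",br.sum(),cv2.minAreaRect(q[:,:2].astype(np.float32)))
for n,b in(("stop",(.6,.75,.15,.28,.085,.11)),("clampbar",(.6,.75,.07,.15,.093,.105)),("jaws",(.5,.66,.14,.28,.0525,.058))):
    q=P[f(*b)]; print(n,len(q),cv2.minAreaRect(q[:,:2].astype(np.float32)),q.min(0),q.max(0))
E
```

```text
[ 0.51579319 -0.26364686  0.38311365]
(array([  15,   12,   15,   15,   15,   21,   26,   41,   58,   71,   62,
        102,  199, 2099, 1492,   35,  119,  986, 1190,  349,  159,   93,
       1053,   83,    0,    0,    0,    0]), array([0.005, 0.008, 0.011, 0.014, 0.017, 0.02 , 0.023, 0.026, 0.029,
       0.032, 0.035, 0.038, 0.041, 0.044, 0.047, 0.05 , 0.053, 0.056,
       0.059, 0.062, 0.065, 0.068, 0.071, 0.074, 0.077, 0.08 , 0.083,
       0.086, 0.089]))
yel 1381 [ 0.4846508  -0.27849473  0.05934635] [ 0.46254689 -0.38222162  0.04855701] [ 0.51038242 -0.24953954  0.07188578]
blu 899 [ 0.48657505 -0.35225304  0.05928334] [ 0.46699983 -0.37642334  0.05680893] [ 0.51390271 -0.3299035   0.06687564]
walls/blocktop 3806 ((0.4865778088569641, -0.3151969015598297), (0.07137826085090637, 0.15482531487941742), 3.3668813705444336)
wallrack 2812 ((0.48658254742622375, -0.3152776062488556), (0.07137826085090637, 0.15466360747814178), 3.3668813705444336)
blocktop 2182 ((0.48634663224220276, -0.3150588870048523), (0.06684030592441559, 0.1522807776927948), 3.5828075408935547)
brass 884 ((0.635068953037262, 0.1928117871284485), (0.06462859362363815, 0.014514550566673279), 4.879833698272705)
stop 1339 ((0.6770850419998169, 0.19898968935012817), (0.01919778808951378, 0.10133586078882217), 10.39529800415039) [0.66404063 0.15006952 0.08505903] [0.69384951 0.2486029  0.0998136 ]
clampbar 437 ((0.68562251329422, 0.13363350927829742), (0.03317757695913315, 0.013175706379115582), 84.97676086425781) [0.67839533 0.11681535 0.09332244] [0.69309892 0.14998967 0.10099089]
jaws 5818 ((0.5913183689117432, 0.193892702460289), (0.13734257221221924, 0.10880302637815475), 0.5234361290931702) [0.52227306 0.14001339 0.05253264] [0.65997512 0.24891903 0.05719314]
```

View pics/w2.png

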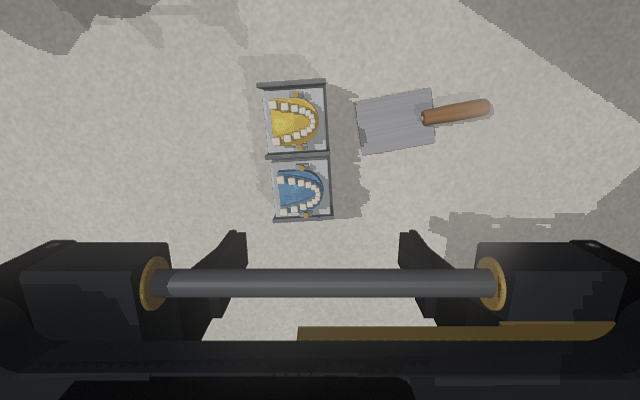

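The view shows the yellow carrier at (293,122) in the upper cell, the blue spare at (303,188) below it and the knife at (430,115). The rack yaw is about 3.4°. I'll refine the carrier and mill poses from the images I already have.

```bash
cat > fit.py <<'E'
from h import *
z=np.load("pics/w1.npz");im1,d1,K1,M1=[z[k] for k in('im','d','K','M')]
P=np.load("pics/P1.npy")
ok=d1>0
def box(P,o,yaw,x0,x1,y0,y1,z0,z1):
    c,s=np.cos(yaw),np.sin(yaw); q=P[...,:2]-o; X=q[...,0]*c+q[...,1]*s; Y=-q[...,0]*s+q[...,1]*c
    return X,Y,(X>x0)&(X<x1)&(Y>y0)&(Y<y1)&(P[...,2]>z0)&(P[...,2]<z1)
E
python3 - <<'E'
from fit import *
m=ok&(P[...,0]>.65)&(P[...,0]<.73)&(P[...,1]>.07)&(P[...,1]<.158)&(P[...,2]>.09)&(P[...,2]<.105)
q=P[m][:,:2].astype(np.float32); r=cv2.minAreaRect(q); print("clampbar",r,np.median(P[m][:,2]))
c0=np.array(r[0]); yaw=.085; R=lambda a:np.array([[np.cos(a),-np.sin(a)],[np.sin(a),np.cos(a)]])
o=c0-R(yaw)@[.045,0]; print("origin",o,"home",o+R(yaw)@[0,.08])
X,Y,m=box(P,o,yaw,.02,.06,.03,.13,.09,.1); q=P[m&ok][:,:2].astype(np.float32); print("stop",cv2.minAreaRect(q),[np.percentile(a[m],[1,50,99]) for a in(X,Y)],np.median(P[m][:,2]))
X,Y,m=box(P,o,yaw,-.13,.03,.06,.14,.053,.058); lj=m&(Y>.088)
# jaws: outer edge of left jaw, in x slices
for a,b in((-.09,-.06),(-.06,-.03),(-.03,0),(0,.025)):
    s=m&(X>a)&(X<b); h=Y[s&(Y>.09)]; g=Y[s&(Y<.07)]; print(a,np.percentile(h,[2,98]) if len(h) else 0,np.percentile(g,[2,98]) if len(g) else 0)
X,Y,m=box(P,o,yaw,-.13,.03,.05,.13,.05,.058); print("front jaws",np.percentile(X[m],[.5,2]))
# base edges
X,Y,m=box(P,o,yaw,-.2,.2,-.1,.2,.041,.049)
for a,b in((-.08,-.02),(0,.06),(.08,.14)): s=m&(X>a)&(X<b); print("left edge",np.percentile(Y[s],99.7))
for a,b in((0.0,.03),(.12,.14)): s=m&(Y>a)&(Y<b); print("front edge",np.percentile(X[s],.3))
# knobs from wrist0 skirts
z=np.load("pics/wrist0.npz");P0=cloud(z['d'],z['K'],z['M']);hs=cv2.cvtColor(z['im'],cv2.COLOR_RGB2HSV)
for n,lo,hi in(("red",0,8),("green",50,80),("blue",100,125)):
    X,Y,m=box(P0,o,yaw,-.1,-.02,-.3,.05,.06,.09); m&=(hs[...,1]>110)&(hs[...,0]>=lo)&(hs[...,0]<=hi)&(P0[...,2]>.08)
    r=cv2.minAreaRect(np.c_[X[m],Y[m]].astype(np.float32)*1000); print(n,m.sum(),r)
# carrier
z=np.load("pics/w2.npz");P2=cloud(z['d'],z['K'],z['M']);hs=cv2.cvtColor(z['im'],cv2.COLOR_RGB2HSV)
X,Y,m=box(P2,np.array([.4844,-.2777]),.059,-.05,.05,-.04,.04,.045,.052)
m&=hs[...,2]>115
q=np.c_[X[m],Y[m]]*1000; print("block",m.sum(),cv2.minAreaRect(q.astype(np.float32)),np.percentile(q,[1,99],axis=0),np.median(P2[m][:,2]))
for a,b in((-.025,-.01),(-.01,.01),(.01,.025)): s=m&(Y>a)&(Y<b); print(np.percentile(X[s],[.5,99.5]))
print(observe()['q'],observe()['ee_pos'])
E
```

```text
clampbar ((0.6859888434410095, 0.13765092194080353), (0.041144564747810364, 0.013328280299901962), 84.14479064941406) 0.09833863162888651
origin [0.64115131 0.13383053] home [0.63435949 0.2135417 ]
stop ((0.6733834147453308, 0.21910923719406128), (0.013989986851811409, 0.05987807735800743), 4.915314197540283) [array([0.03239263, 0.03919063, 0.04620235]), array([0.05318899, 0.08373341, 0.11142449])] 0.09595691467126188
-0.09 [0.0985261  0.11301841] [0.06010233 0.06617741]
-0.06 [0.09841145 0.11282254] [0.06020424 0.06628714]
-0.03 [0.09852488 0.11298843] [0.06012694 0.06671565]
0 [0.09843052 0.11290804] [0.0601394  0.06671413]
front jaws [-0.10844466 -0.10543302]
left edge 0.141100160083596
left edge 0.1413541402090519
left edge 0.14106326357764223
front edge -0.10788141715467896
front edge -0.10737609648777607
red 289 ((-59.43670654296875, -201.08860778808594), (37.547760009765625, 11.81844711303711), 61.4507942199707)
green 303 ((-59.43378829956055, -143.59884643554688), (36.53062438964844, 11.47889518737793), 23.890953063964844)
blue 466 ((-59.5333137512207, -27.860923767089844), (37.30665969848633, 11.738924980163574), 11.627310752868652)
block 1636 ((0.0263671875, -0.002819061279296875), (71.2608413696289, 79.2147445678711), 0.16559922695159912) [[-30.56175363 -37.45876169]
 [ 32.47990315  39.06251686]] 0.04694497354778715
[-0.03091894  0.03239331]
[-0.03091817  0.03252757]
[-0.03041941  0.03262541]
[-0.76116256  0.51760705  1.45417659 -0.0028127   1.17270146 -0.75445062] [ 0.51499025 -0.33831078  0.24677504]
```

```bash
cat > go.py <<'E'
from h import *
import sys
x,y,z,yaw=map(float,sys.argv[1:5]); o=observe(); R=Ro.from_euler('xyz',o['eef_rot']).as_matrix()
d=R.T@(np.array([x,y,z])-o['ee_pos']); cy=np.arctan2(R[1,2],R[0,2])
print("pos",o['ee_pos'].round(4),"yaw",cy.round(4),"shift",d.round(4),"turn",round(-(yaw-cy),4),"w",o['width'].round(4),"F",o['contact_force'].round(1),"t",o['t'],"tilt",R[:,0].round(4))
E
python3 go.py .4852 -.2777 .14 .059; python3 go.py .4852 -.2777 .044 .059
```

```text
Traceback (most recent call last):
  File "go.py", line 5, in <module>
    print("pos",o['ee_pos'].round(4),"yaw",cy.round(4),"shift",d.round(4),"turn",round(-(yaw-cy),4),"w",o['width'].round(4),"F",o['contact_force'].round(1),"t",o['t'],"tilt",R[:,0].round(4))
                                                                                                        ^^^^^^^^^^^^^^^^
AttributeError: 'float' object has no attribute 'round'
Traceback (most recent call last):
  File "go.py", line 5, in <module>
    print("pos",o['ee_pos'].round(4),"yaw",cy.round(4),"shift",d.round(4),"turn",round(-(yaw-cy),4),"w",o['width'].round(4),"F",o['contact_force'].round(1),"t",o['t'],"tilt",R[:,0].round(4))
                                                                                                        ^^^^^^^^^^^^^^^^
AttributeError: 'float' object has no attribute 'round'
```

```bash
sed -i "s/o\['width'\].round(4)/round(o['width'],4)/" go.py; python3 go.py .4852 -.2777 .14 .059; python3 go.py .4852 -.2777 .044 .059
```

```text
pos [ 0.515  -0.3383  0.2468] yaw -0.0056 shift [ 0.1069  0.0604 -0.0297] turn -0.0646 w 0.0873 F [ 0.  -0.3  1.2] t 1.9167 tilt [-3.9e-03  1.0e-04 -1.0e+00]
pos [ 0.515  -0.3383  0.2468] yaw -0.0056 shift [ 0.2029  0.0604 -0.0293] turn -0.0646 w 0.0873 F [ 0.  -0.3  1.2] t 1.9167 tilt [-3.9e-03  1.0e-04 -1.0e+00]
```

Call:
arm_command(rows="0.03 0.03 -0.015 -0.065 1;0.06 0.06 -0.029 -0.065 1;0.1 0.0605 -0.03 -0.065 1;0.13 0.0605 -0.03 -0.065 1;0.13 0.0605 -0.03 -0.065 1;0.13 0.0605 -0.03 -0.065 1;0.13 0.0605 -0.03 -0.065 1", newtons=40)

```text
t: 2.5
ee_pos: [0.4859, -0.2777, 0.1185]
eef_rot: [-2.596, 1.568, -2.536]
contact_force: [0.6, 0.0, 0.3]
width: 0.087
```

```bash
python3 go.py .4852 -.2777 .044 .059; python3 - <<'E'
from h import *
im,d,K,M=snap("side"); a=im[100:220,320:480,::-1]; cv2.imwrite("pics/s1.png",cv2.resize(a,None,fx=4,fy=4))
E
```

```text
pos [ 0.4859 -0.2777  0.1185] yaw 0.0602 shift [ 0.0745  0.0001 -0.0005] turn 0.0012 w 0.087 F [0.6 0.  0.3] t 2.5 tilt [-0.002  -0.0014 -1.    ]
```

View pics/s1.png

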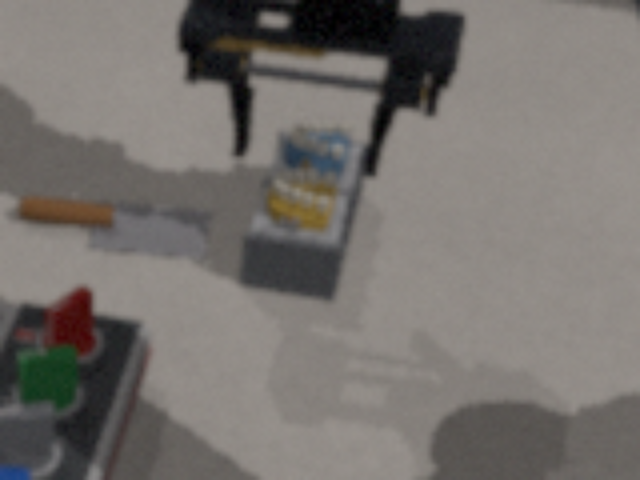

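The crop shows the fingers straddling the rack in x, clear of the knife at (200,240). I'll descend and grip.

Call:
arm_command(rows="0.03 0 -0.0005 0 1;0.06 0 -0.0005 0 1;0.0745 0 -0.0005 0 1;0.0745 0 -0.0005 0 1;0.0745 0 -0.0005 0 1")

```text
t: 2.97
ee_pos: [0.4867, -0.2794, 0.046]
eef_rot: [-1.346, 1.567, -1.286]
contact_force: [0.6, -0.5, 0.9]
width: 0.087
```

Call:
arm_command(rows="0 0 0 0 -0.2;0 0 0 0 -0.2;0 0 0 0 -0.2;0 0 0 0 -0.2;0 0 0 0 -0.2;0 0 0 0 -0.2;0 0 0 0 -0.2", newtons=40)

```text
t: 3.55
ee_pos: [0.4864, -0.2796, 0.0469]
eef_rot: [-1.45, 1.566, -1.389]
contact_force: [-2.9, -0.6, 6.8]
width: 0.0636
```

Call:
arm_command(rows="-0.02 0 0 0 -0.2;-0.05 0 0 0 -0.2;-0.09 0 0 0 -0.2;-0.13 0 0 0 -0.2;-0.15 0 0 0 -0.2;-0.15 0 0 0 -0.2")

```text
t: 4.05
ee_pos: [0.4886, -0.2806, 0.2015]
eef_rot: [-0.97, 1.557, -0.909]
contact_force: [0.9, -1.4, -3.7]
width: 0.0637
```

```bash
python3 go.py .4701 .2 .2 .085
```

```text
pos [ 0.4886 -0.2806  0.2015] yaw 0.0605 shift [-0.004   0.4808  0.0106] turn -0.0245 w 0.0637 F [ 0.9 -1.4 -3.7] t 4.05 tilt [ 0.0087 -0.0111 -0.9999]
```

Call:
arm_command(rows="0 0.03 0 0 -0.2;0 0.06 0 0 -0.2;0 0.1 0 0 -0.2;0 0.14 0 0 -0.2;0 0.18 0 0 -0.2;0 0.22 0 0 -0.2;0 0.26 0.005 -0.01 -0.2;0 0.29 0.005 -0.02 -0.2")

```text
t: 4.72
ee_pos: [0.474, 0.0124, 0.1959]
eef_rot: [-1.217, 1.561, -1.135]
contact_force: [1.5, -0.8, -4.1]
width: 0.0638
```

Call:
arm_command(rows="0 0.03 0 0 -0.2;0 0.06 0 0 -0.2;0 0.1 0 0 -0.2;0 0.14 0 0 -0.2;0 0.17 0 0 -0.2;0 0.19 0 0 -0.2;0 0.19 0 0 -0.2;0 0.19 0 0 -0.2")

```text
t: 5.38
ee_pos: [0.4566, 0.2024, 0.192]
eef_rot: [-1.671, 1.561, -1.587]
contact_force: [-0.7, -0.3, -4.1]
width: 0.0639
```

```bash
python3 go.py .4701 .2 .12 .085; python3 - <<'E'
from h import *
im,d,K,M=snap("wrist","w3.png"); np.savez("pics/w3.npz",im=im,d=d,K=K,M=M)
im,d,K,M=snap("side","s3.png"); np.savez("pics/s3.npz",im=im,d=d,K=K,M=M)
E
```

```text
pos [0.4566 0.2024 0.192 ] yaw 0.0845 shift [ 0.072  -0.0028  0.0133] turn -0.0005 w 0.0639 F [-0.7 -0.3 -4.1] t 5.3833 tilt [-2.000e-04 -1.020e-02 -9.999e-01]
```

View pics/s3.png

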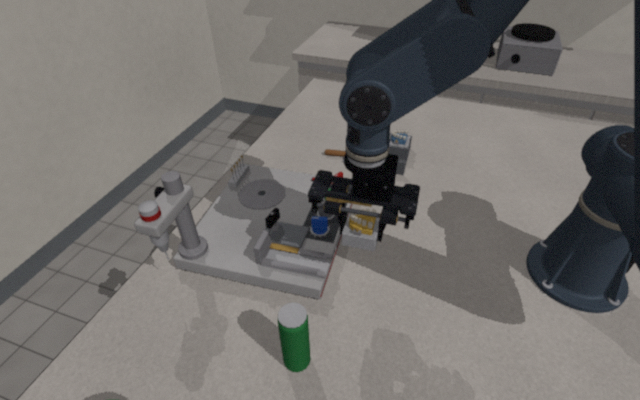

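The carrier is held level in front of the mouth, at (362,222). I'll measure where it sits in the grip with the side depth.

```bash
python3 - <<'E'
from fit import *
for n in("s3","w3"):
    z=np.load(f"pics/{n}.npz");Q=cloud(z['d'],z['K'],z['M']);ok=z['d']>0
    X,Y,m=box(Q,np.array([.4566,.2024]),.0845,-.06,.06,-.05,.06,.13,.26); m&=ok
    hs=cv2.cvtColor(z['im'],cv2.COLOR_RGB2HSV); y=m&(hs[...,0]>17)&(hs[...,0]<33)&(hs[...,1]>100)
    g=m&(hs[...,1]<60)&(hs[...,2]>90)
    print(n,m.sum(),"yel",y.sum(),"grey",g.sum())
    for k in(y,g):
        if k.sum()>20: print([np.percentile(a[k],[2,25,50,75,98]).round(4) for a in(X,Y,Q[...,2])])
    # +y face: grey, z bands
    for a in np.arange(.14,.21,.008):
        k=g&(Q[...,2]>a)&(Q[...,2]<a+.008)
        if k.sum()>5: print(round(a,3),k.sum(),np.percentile(Y[k],[10,50,90]).round(4),np.percentile(X[k],[2,98]).round(4))
    k=m&(Q[...,2]<.16)
# side camera bias check on the mill: jaws/left edge/stop
z=np.load("pics/s3.npz");Q=cloud(z['d'],z['K'],z['M'])
o=np.array([.6413,.1356]);X,Y,m=box(Q,o,.085,-.14,.06,-.05,.16,.041,.05);m&=z['d']>0
for a,b in((-.08,-.03),(-.03,.02)): s=m&(X>a)&(X<b);print("left edge",np.percentile(Y[s],[98,99.5]))
X,Y,m=box(Q,o,.085,-.14,.06,.03,.13,.092,.1);print("stop",np.percentile(X[m],[2,98]),np.percentile(Y[m],[2,98]),np.median(Q[m][:,2]))
X,Y,m=box(Q,o,.085,-.1,.02,.09,.13,.052,.058);print("left jaw",np.percentile(Y[m],[5,50,95]))
E
```

```text
s3 1834 yel 292 grey 700
[array([-0.023 , -0.0145, -0.0048,  0.008 ,  0.0367]), array([-0.0137, -0.0041,  0.0156,  0.021 ,  0.0279]), array([0.1949, 0.2044, 0.206 , 0.2078, 0.2543])]
[array([-0.0317, -0.0179, -0.0011,  0.0157,  0.0297]), array([-0.0174,  0.0204,  0.0294,  0.0306,  0.0321]), array([0.1635, 0.177 , 0.1905, 0.1949, 0.2547])]
0.156 17 [0.0289 0.0297 0.0306] [-0.031  0.029]
0.164 97 [0.0292 0.0304 0.0316] [-0.0316  0.03  ]
0.172 103 [0.0294 0.0305 0.0314] [-0.0316  0.0296]
0.18 101 [0.0287 0.0305 0.0317] [-0.0319  0.0298]
0.188 225 [0.014  0.0276 0.0313] [-0.0311  0.0295]
0.196 11 [0.0257 0.027  0.0284] [-0.0027  0.0102]
0.204 9 [0.002  0.012  0.0204] [-0.0214  0.0239]
w3 42649 yel 5264 grey 12236
[array([-0.0363, -0.0138, -0.0017,  0.0126,  0.0392]), array([-0.0131,  0.0122,  0.0213,  0.025 ,  0.0362]), array([0.1958, 0.204 , 0.2067, 0.2444, 0.2592])]
[array([-0.0306, -0.0164,  0.001 ,  0.0175,  0.0311]), array([-0.0251,  0.0158,  0.0288,  0.0317,  0.0333]), array([0.1661, 0.1916, 0.193 , 0.2183, 0.254 ])]
0.156 130 [0.0326 0.033  0.0332] [-0.0294  0.0296]
0.164 461 [0.0327 0.033  0.0333] [-0.0304  0.0302]
0.172 552 [0.0327 0.0331 0.0333] [-0.0298  0.0304]
0.18 629 [0.0328 0.0331 0.0334] [-0.0301  0.0301]
0.188 4653 [-0.0191  0.0249  0.0326] [-0.0312  0.0311]
0.196 395 [0.0249 0.0293 0.0308] [-0.003   0.0108]
0.204 381 [-0.0121 -0.0058  0.0227] [-0.0214  0.0156]
left edge [0.13877672 0.13954015]
left edge [0.13856268 0.13942441]
stop [0.03175859 0.04501148] [0.05202686 0.10921626] 0.09768006107745764
left jaw [0.09532959 0.10427092 0.11052759]
```

Call:
arm_command(rows="0.03 -0.0015 0.008 0 -0.2;0.07 -0.0015 0.01 0 -0.2;0.095 -0.0015 0.01 0 -0.2;0.1 -0.0015 0.01 0 -0.2;0.1 -0.0015 0.01 0 -0.2;0.1 -0.0015 0.01 0 -0.2")

```text
t: 5.98
ee_pos: [0.4682, 0.1986, 0.093]
eef_rot: [-1.53, 1.561, -1.45]
contact_force: [0.6, -1.0, -4.7]
width: 0.0636
```

```bash
cat > mf.py <<'E'
import sys,subprocess
import numpy as np
x,y,z,yaw=map(float,sys.argv[1:5]);c,s=np.cos(.085),np.sin(.085)
from h import observe
p=observe()['ee_pos'];q=p[:2]-[.6413,.1356];print("mill now",((q[0]*c+q[1]*s)*1000).round(1),((-q[0]*s+q[1]*c)*1000).round(1))
X=.6413+(x*c-y*s)/1000;Y=.1356+(x*s+y*c)/1000
subprocess.run(["python3","go.py",str(X),str(Y),str(z),str(yaw)])
E
python3 mf.py -100 80 .0895 .085; python3 mf.py -30 80 .0895 .085
```

```text
pos [0.4682 0.1986 0.093 ] yaw 0.08 shift [0.0035 0.0029 0.0671] turn -0.005 w 0.0636 F [ 0.6 -1.  -4.7] t 5.9833 tilt [ 0.0012 -0.0101 -0.9999]
mill now -167.1 77.5
pos [0.4682 0.1986 0.093 ] yaw 0.08 shift [0.0036 0.0032 0.1371] turn -0.005 w 0.0636 F [ 0.6 -1.  -4.7] t 5.9833 tilt [ 0.0012 -0.0101 -0.9999]
mill now -167.1 77.5
```

Call:
arm_command(rows="0.003 0.003 0 -0.005 -0.2;0.004 0.003 0.015 -0.005 -0.2;0.004 0.003 0.03 -0.005 -0.2;0.004 0.003 0.045 -0.005 -0.2;0.004 0.003 0.055 -0.005 -0.2;0.004 0.003 0.055 -0.005 -0.2")

```text
t: 6.48
ee_pos: [0.5268, 0.2063, 0.0907]
eef_rot: [-0.896, 1.558, -0.811]
contact_force: [1.6, -0.4, -3.8]
width: 0.0637
```

```bash
python3 mf.py -30 80 .089 .085;python3 - <<'E'
from fit import *
im,d,K,M=snap("wrist","w4.png")
Q=cloud(d,K,M)
X,Y,m=box(Q,np.array([.6413,.1356]),.085,-.16,-.08,.03,.13,.058,.088); m&=d>0
hs=cv2.cvtColor(im,cv2.COLOR_RGB2HSV); g=m&(hs[...,1]<60)&(hs[...,2]>90)
print("face",g.sum(),np.percentile(Y[g],[25,50,75]))
X,Y,m=box(Q,np.array([.6413,.1356]),.085,-.08,.02,.09,.13,.053,.058); print("left jaw",np.percentile(Y[m],[3,50,97]))
X,Y,m=box(Q,np.array([.6413,.1356]),.085,.03,.06,.03,.13,.092,.1); print("stop",np.percentile(Y[m],[3,50,97]),np.percentile(X[m],[2,98]))
E
```

```text
pos [0.5268 0.2063 0.0907] yaw 0.0847 shift [ 0.0023 -0.0001  0.0781] turn -0.0003 w 0.0637 F [ 1.6 -0.4 -3.8] t 6.4833 tilt [ 0.0086 -0.0091 -0.9999]
mill now -108.1 80.1
face 1785 [0.11301696 0.11318217 0.11332913]
left jaw [0.09693014 0.10456768 0.11146817]
stop [0.08989307 0.09960075 0.11020198] [0.03106021 0.04029901]
```

View pics/w4.png

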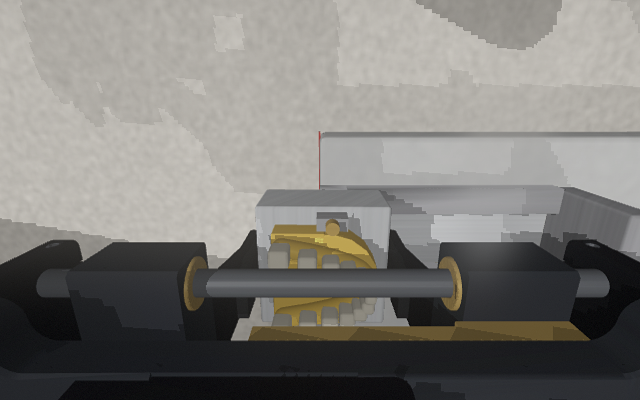

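The view shows the foot entering the mouth. The block face is 0.8 mm left of centre by the left jaw's outer face, inside the 2 mm play, and there is no lateral force. I'll slide it in.

Call:
arm_command(rows="0.001 -0.001 0.01 0 -0.2;0.001 -0.001 0.02 0 -0.2;0.0015 -0.001 0.03 0 -0.2;0.002 -0.001 0.04 0 -0.2;0.002 -0.001 0.05 0 -0.2;0.002 -0.001 0.05 0 -0.2")

```text
t: 7.03
ee_pos: [0.5776, 0.2097, 0.0889]
eef_rot: [-0.791, 1.558, -0.707]
contact_force: [1.8, 0.5, -4.5]
width: 0.0637
```

```bash
python3 mf.py -24 80 .089 .085
```

```text
pos [0.5776 0.2097 0.0889] yaw 0.0842 shift [0.0002 0.0008 0.0331] turn -0.0008 w 0.0637 F [ 1.8  0.5 -4.5] t 7.0333 tilt [ 0.0099 -0.0084 -0.9999]
mill now -57.1 79.3
```

Call:
arm_command(rows="0 0 0.01 0 -0.2;0 0 0.02 0 -0.2;0.0005 0 0.028 0 -0.2;0.001 0 0.032 0 -0.2;0.001 0 0.032 0 -0.2")

```text
t: 7.45
ee_pos: [0.6103, 0.2125, 0.0882]
eef_rot: [-0.738, 1.557, -0.654]
contact_force: [1.3, 0.3, -3.7]
width: 0.0637
```

Call:
arm_command(rows="0.001 0 0 0 -0.2;0.001 0 0 0 0.1;0.001 0 0 0 0.3;0.001 0 0 0 0.3;0.001 0 0 0 0.3")

```text
t: 7.87
ee_pos: [0.6101, 0.2125, 0.0881]
eef_rot: [-0.734, 1.557, -0.65]
contact_force: [-1.2, -0.8, 5.9]
width: 0.0638
```

```bash
python3 mf.py -24 80 .089 .085
```

```text
pos [0.6101 0.2125 0.0881] yaw 0.0842 shift [-0.0009  0.0008  0.0005] turn -0.0008 w 0.0638 F [-1.2 -0.8  5.9] t 7.8667 tilt [ 0.0109 -0.0083 -0.9999]
mill now -24.5 79.2
```

Call:
arm_command(rows="0 0 0 0 0.6;0 0 0 0 0.65;0 0 0 0 0.65;-0.02 0 0 0 0.65;-0.05 0 0 0 0.65;-0.07 0 0 0 0.65;-0.07 0 0 0 0.65")

```text
t: 8.45
ee_pos: [0.6123, 0.2138, 0.1626]
eef_rot: [-0.402, 1.55, -0.317]
contact_force: [0.3, 0.8, 0.2]
width: 0.072
```

Call:
arm_command(rows="0 0 -0.03 0 -0.5;0 0 -0.06 0 -1;0 0 -0.065 0 -1;0 0 -0.065 0 -1;0 0 -0.065 0 -1;0 0 -0.065 0 -1")

```text
t: 8.95
ee_pos: [0.5493, 0.2085, 0.1612]
eef_rot: [-0.359, 1.548, -0.275]
contact_force: [0.1, -1.1, -0.0]
width: 0.0397
```

```bash
python3 mf.py -88 80 .088 .085;python3 - <<'E'
from fit import *
im,d,K,M=snap("wrist","w5.png")
Q=cloud(d,K,M)
X,Y,m=box(Q,np.array([.6413,.1356]),.085,-.08,.03,.03,.125,.084,.094); m&=d>0
print("block top",m.sum(),np.percentile(X[m],[1,99]),np.percentile(Y[m],[1,99]))
E
```

```text
pos [0.5493 0.2085 0.1612] yaw 0.0841 shift [ 0.0732  0.0002 -0.0041] turn -0.0009 w 0.0397 F [ 0.1 -1.1 -0. ] t 8.95 tilt [ 0.0221 -0.0062 -0.9997]
mill now -85.5 80.4
block top 2193 [-0.05627134  0.00696593] [0.07016418 0.11240341]
```

View pics/w5.png

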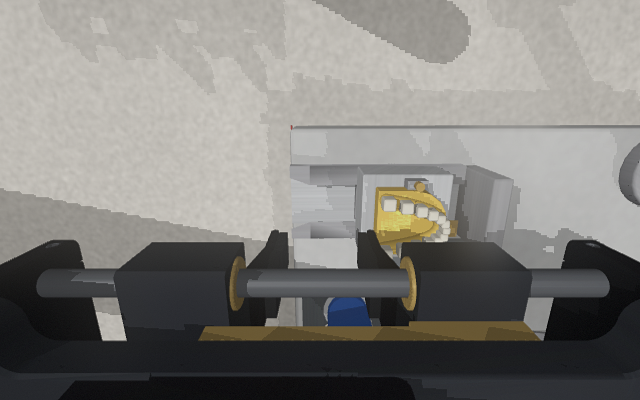

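The view shows the carrier straight in the guide at (410,210), its rear face at mill x = −56 mm, the gripper above and behind it. I'll close the fingers, go down behind the block and push.

Call:
arm_command(rows="0 0 -0.014 0 -1;0 0 -0.014 0 -1;0 0 -0.014 0 -1;0 0 -0.014 0 -1;0.02 0 -0.014 0 -1;0.055 0 -0.014 0 -1;0.073 0 -0.014 0 -1;0.073 0 -0.014 0 -1")

```text
t: 9.67
ee_pos: [0.5353, 0.2062, 0.0842]
eef_rot: [-0.547, 1.554, -0.464]
contact_force: [-1.0, -0.9, -0.2]
width: 0.0006
```

```bash
python3 mf.py -50 80 .088 .085
```

```text
pos [0.5353 0.2062 0.0842] yaw 0.0837 shift [-0.003   0.0007  0.0497] turn -0.0013 w 0.0006 F [-1.  -0.9 -0.2] t 9.6667 tilt [ 0.0151 -0.0075 -0.9999]
mill now -99.6 79.3
```

Call:
arm_command(rows="-0.001 0 0.01 0 -1;-0.001 0 0.02 0 -1;-0.001 0 0.028 0 -1;-0.001 0 0.034 0 -1;-0.001 0 0.04 0 -1;-0.001 0 0.044 0 -1;-0.001 0 0.044 0 -1")

```text
t: 10.25
ee_pos: [0.5783, 0.2099, 0.0872]
eef_rot: [-0.653, 1.556, -0.569]
contact_force: [-4.7, -1.3, 5.0]
width: 0.0004
```

```bash
python3 mf.py -40 80 .086 .085;python3 - <<'E'
from fit import *
im,d,K,M=snap("wrist","w6.png")
Q=cloud(d,K,M)
X,Y,m=box(Q,np.array([.6413,.1356]),.085,-.08,.03,.095,.125,.084,.094); m&=d>0
print("block top",m.sum(),np.percentile(X[m],[1,99]),np.percentile(Y[m],[1,99]))
E
```

```text
pos [0.5783 0.2099 0.0872] yaw 0.0838 shift [0.0014 0.0007 0.0165] turn -0.0012 w 0.0004 F [-4.7 -1.3  5. ] t 10.25 tilt [ 0.0123 -0.0079 -0.9999]
mill now -56.5 79.4
block top 3602 [-0.04611023  0.0166699 ] [0.0956061 0.1126252]
```

Call:
arm_command(rows="0 0 0.005 0 -1;0 0 0.009 0 -1;0 0 0.013 0 -1;0 0 0.015 0 -1;0 0 0.015 0 -1")

```text
t: 10.72
ee_pos: [0.5926, 0.2111, 0.0872]
eef_rot: [-0.753, 1.558, -0.67]
contact_force: [-5.0, 0.4, 2.8]
width: 0.0004
```

Call:
arm_command(rows="0 0 0.002 0 -1;0 0 0.003 0 -1;0 0 0.003 0 -1")

```text
t: 10.97
ee_pos: [0.5927, 0.2112, 0.0872]
eef_rot: [-1.349, 1.561, -1.265]
contact_force: [-9.0, -0.6, 6.4]
width: 0.0005
```

```bash
python3 mf.py -40 80 .086 .085;python3 - <<'E'
from fit import *
im,d,K,M=snap("wrist","w7.png")
Q=cloud(d,K,M)
X,Y,m=box(Q,np.array([.6413,.1356]),.085,-.08,.03,.095,.125,.084,.094); m&=d>0
print("block top",m.sum(),np.percentile(X[m],[1,99]),np.percentile(Y[m],[1,99]))
E
```

```text
pos [0.5927 0.2112 0.0872] yaw 0.0838 shift [0.0012 0.0006 0.002 ] turn -0.0012 w 0.0005 F [-9.  -0.6  6.4] t 10.9667 tilt [ 0.0029 -0.0091 -1.    ]
mill now -42.0 79.5
block top 3520 [-0.03169485  0.02966503] [0.09549813 0.11275896]
```

Call:
arm_command(rows="0 0 0.003 0 -1;0 0 0.006 0 -1;0 0 0.006 0 -1;0 0 0.006 0 -1")

```text
t: 11.35
ee_pos: [0.5928, 0.2112, 0.0873]
eef_rot: [-2.422, 1.555, -2.337]
contact_force: [-13.3, -1.5, 11.5]
width: 0.0003
```

```bash
python3 mf.py -40 80 .086 .085;python3 - <<'E'
from fit import *
im,d,K,M=snap("wrist","w8.png")
Q=cloud(d,K,M)
X,Y,m=box(Q,np.array([.6413,.1356]),.085,-.08,.03,.095,.125,.084,.094); m&=d>0
print("block top",m.sum(),np.percentile(X[m],[1,99]),np.percentile(Y[m],[1,99]))
E
```

```text
pos [0.5928 0.2112 0.0873] yaw 0.0842 shift [0.0012 0.0006 0.0019] turn -0.0008 w 0.0003 F [-13.3  -1.5  11.5] t 11.35 tilt [-0.0108 -0.0112 -0.9999]
mill now -41.9 79.5
block top 3553 [-0.0316275   0.02948368] [0.09563002 0.11273203]
```

View pics/w8.png

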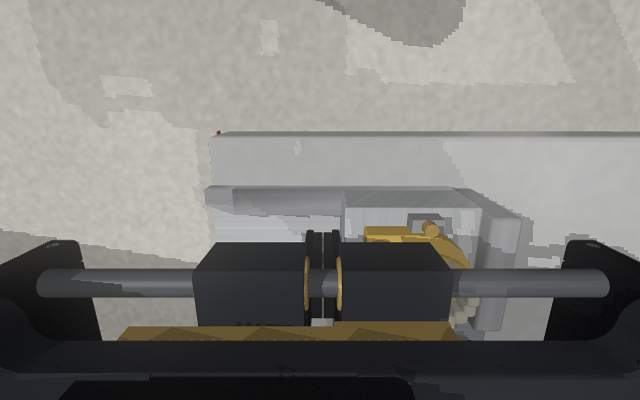

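The carrier did not move under a 13 N push, and its rear face is at −31.7 mm, so it is home. I'll back off, lift and go to the clamp knob.

Call:
arm_command(rows="0 0 -0.006 0 -1;-0.02 0 -0.01 0 -0.2;-0.05 0 -0.01 0 -0.2;-0.09 0 -0.01 0 -0.2;-0.09 0 -0.01 0 -0.2;-0.09 0 -0.01 0 -0.2")

```text
t: 11.9
ee_pos: [0.5875, 0.2119, 0.1808]
eef_rot: [-1.665, 1.561, -1.581]
contact_force: [-0.5, 0.6, 0.3]
width: 0.026
```

```bash
python3 mf.py 45 0 .16 -.102
```

```text
pos [0.5875 0.2119 0.1808] yaw 0.0842 shift [ 0.0215 -0.0803  0.0922] turn 0.1862 w 0.026 F [-0.5  0.6  0.3] t 11.9 tilt [-1.0e-04 -9.5e-03 -1.0e+00]
mill now -47.1 80.6
```

Call:
arm_command(rows="0 -0.025 0.03 0.06 -0.2;0 -0.05 0.06 0.12 -0.2;0.01 -0.08 0.09 0.186 -0.2;0.02 -0.08 0.092 0.186 -0.2;0.02 -0.08 0.092 0.186 -0.2;0.02 -0.08 0.092 0.186 -0.2")

```text
t: 12.4
ee_pos: [0.6846, 0.1394, 0.1589]
eef_rot: [-1.952, 1.56, -2.055]
contact_force: [-1.9, 0.3, 1.5]
width: 0.0348
```

```bash
python3 mf.py 45 0 .0945 -.102;python3 - <<'E'
from fit import *
im,d,K,M=snap("wrist","w9.png")
Q=cloud(d,K,M)
X,Y,m=box(Q,np.array([.6413,.1356]),.085,-.0,.09,-.04,.04,.092,.105); m&=d>0
hs=cv2.cvtColor(im,cv2.COLOR_RGB2HSV); 
print("bar",m.sum(),cv2.minAreaRect(np.c_[X[m],Y[m]].astype(np.float32)*1000),np.median(Q[m][:,2]))
X,Y,m=box(Q,np.array([.6413,.1356]),.085,-.08,.03,.095,.125,.084,.094); m&=d>0
if m.sum(): print("block top",m.sum(),np.percentile(X[m],[1,99]),np.percentile(Y[m],[1,99]))
E
```

```text
pos [0.6846 0.1394 0.1589] yaw -0.1025 shift [0.0644 0.0008 0.0018] turn -0.0005 w 0.0348 F [-1.9  0.3  1.5] t 12.4 tilt [-0.0048 -0.0092 -0.9999]
mill now 43.4 0.1
bar 1184 ((44.903953552246094, 0.8901004791259766), (45.78303146362305, 12.667865753173828), 79.8468017578125) 0.09835594794763321
block top 1373 [-0.03063012  0.02967853] [0.09529614 0.11231942]
```

View pics/w9.png

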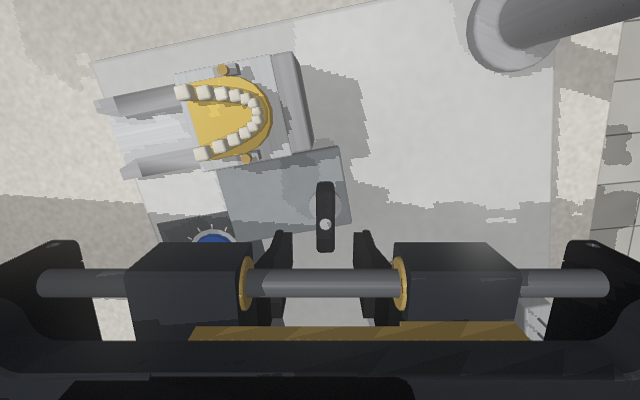

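The view shows the carrier against the stop and the clamp bar at (325,215), between and parallel to the fingers. The measured centre is mill (44.9, 0.9) and the angle 0.18. I'll go down and grip.

Call:
arm_command(rows="0.02 0.001 0.002 0 -0.2;0.05 0.001 0.002 0 -0.2;0.064 0.001 0.002 0 -0.2;0.064 0.001 0.002 0 -0.2;0.064 0.001 0.002 0 -0.8;0.064 0.001 0.002 0 -0.9;0.064 0.001 0.002 0 -0.9;0.064 0.001 0.002 0 -0.9", newtons=40)

```text
t: 13.12
ee_pos: [0.6874, 0.1405, 0.0977]
eef_rot: [-1.517, 1.562, -1.619]
contact_force: [0.5, 0.2, -0.0]
width: 0.0155
```

Call:
arm_command(rows="0 0 0 0 -0.9;0 0 0 0 -0.9;0 0 0 0 -0.9")

```text
t: 13.37
ee_pos: [0.6864, 0.1406, 0.0977]
eef_rot: [-1.741, 1.561, -1.842]
contact_force: [-2.4, 0.6, -0.5]
width: 0.0126
```

```bash
python3 mf.py 45 0.5 .0945 -1.365
```

```text
pos [0.6864 0.1406 0.0977] yaw -0.101 shift [ 0.0032 -0.0007 -0.0003] turn 1.264 w 0.0126 F [-2.4  0.6 -0.5] t 13.3667 tilt [-0.0025 -0.009  -1.    ]
mill now 45.4 1.2
```

Call:
arm_command(rows="0.002 -0.0005 0 0.1 -0.9;0.002 -0.0005 0 0.2 -0.9;0.002 -0.0005 0 0.3 -0.9;0.002 -0.0005 0 0.4 -0.9;0.002 -0.0005 0 0.5 -0.9;0.002 -0.0005 0 0.6 -0.9;0.002 -0.0005 0 0.7 -0.9;0.002 -0.0005 0 0.7 -0.9")

```text
t: 14.03
ee_pos: [0.6866, 0.1405, 0.0977]
eef_rot: [-0.954, 1.562, -1.758]
contact_force: [-1.9, 1.1, 4.8]
width: 0.0124
```

```bash
python3 mf.py 45 0.7 .0955 -1.365; python3 -c "
from h import *
print(observe()['ft_torque'],observe()['q'])"
```

```text
pos [0.6866 0.1405 0.0977] yaw -0.8047 shift [ 0.0022 -0.0006 -0.0001] turn 0.5603 w 0.0124 F [-1.9  1.1  4.8] t 14.0333 tilt [-0.0016 -0.0083 -1.    ]
mill now 45.6 1.0
[ 0.17822244  0.74076712 -0.13227909] [ 0.04612303  0.80113709  1.33164177 -0.00974106  1.01080026  0.85605383]
```

Call:
arm_command(rows="0 0 0 0.1 -0.9;0 0 0 0.2 -0.9;0 0 0 0.3 -0.9;0 0 0 0.4 -0.9;0 0 0 0.5 -0.9;0 0 0 0.57 -0.9;0 0 0 0.62 -0.9;0 0 0 0.62 -0.9")

```text
t: 14.7
ee_pos: [0.6867, 0.1403, 0.0978]
eef_rot: [-0.289, 1.561, -1.711]
contact_force: [-1.1, -0.2, -1.2]
width: 0.0129
```

```bash
python3 mf.py 45 0.7 .0955 -1.365; python3 -c "
from h import *
print(observe()['ft_torque'])"
```

```text
pos [0.6867 0.1403 0.0978] yaw -1.4222 shift [ 0.0023 -0.0007  0.0001] turn -0.0572 w 0.0129 F [-1.1 -0.2 -1.2] t 14.7 tilt [-0.0013 -0.0094 -1.    ]
mill now 45.7 0.8
[0.11068991 0.29215432 0.97458191]
```

Torque rose to 0.97 Nm at 1.32 rad of tool turn, so the clamp is at its stop. I'll release and lift.

Call:
arm_command(rows="0 0 0 0 -0.5;0 0 0 0 -0.2;0 0 0 0 -0.2;0 0 0 0 -0.2;0 0 0 0 -0.2;-0.02 0 0 0 -0.2;-0.05 0 0 0 -0.2;-0.08 0 0 0 -0.2")

```text
t: 15.37
ee_pos: [0.686, 0.1409, 0.1774]
eef_rot: [-0.585, 1.56, -2.007]
contact_force: [0.2, 0.5, 1.2]
width: 0.0344
```

Call:
arm_command(rows="-0.01 0 0 -0.12 -0.2;-0.01 0 0 -0.24 -0.2;-0.01 0 0 -0.36 -0.2;-0.01 0 0 -0.48 -0.2;-0.01 0 0 -0.6 -0.2;-0.01 0 0 -0.72 -0.2;-0.01 0 0 -0.84 -0.2;-0.01 0 0 -0.93 -0.2")

```text
t: 16.03
ee_pos: [0.6862, 0.141, 0.1875]
eef_rot: [-1.49, 1.561, -1.977]
contact_force: [0.5, 1.0, -0.0]
width: 0.0347
```

```bash
cat > chk.py <<'E'
from fit import *
im,d,K,M=snap("wrist"); cv2.imwrite("pics/chk.png",im[:,:,::-1]); Q=cloud(d,K,M); o=np.array([.6413,.1356])
X,Y,m=box(Q,o,.085,-.0,.09,-.04,.04,.094,.105); m&=d>0
if m.sum(): print("clamp",m.sum(),cv2.minAreaRect(np.c_[X[m],Y[m]].astype(np.float32)*1000),np.median(Q[m][:,2]))
X,Y,m=box(Q,o,.085,-.08,.03,.095,.125,.084,.094); m&=d>0
if m.sum(): print("block top",m.sum(),np.percentile(X[m],[1,99]),np.percentile(Y[m],[1,99]))
X,Y,m=box(Q,o,.085,-.1,-.02,-.26,-.17,.08,.092); hs=cv2.cvtColor(im,cv2.COLOR_RGB2HSV)
m&=(d>0)&((hs[...,0]<8)|(hs[...,0]>172))&(hs[...,1]>110)
if m.sum(): print("red",m.sum(),cv2.minAreaRect(np.c_[X[m],Y[m]].astype(np.float32)*1000),np.median(Q[m][:,2]))
E
python3 chk.py; python3 mf.py -60 -202 .16 -.413;
```

```text
clamp 949 ((45.102455139160156, 0.5581674575805664), (46.123779296875, 13.569185256958008), 6.484982967376709) 0.09837381552062577
block top 962 [-0.03081323  0.02972167] [0.09543119 0.11435109]
pos [0.6861 0.141  0.1875] yaw -0.4852 shift [ 0.0298 -0.2278  0.0214] turn -0.0722 w 0.0347 F [-0.9 -0.3  0.8] t 16.0833 tilt [-0.0041 -0.0093 -0.9999]
mill now 45.1 1.6
```

The clamp bar measures 1.457 rad, so it is locked, and the carrier has shifted about 2 mm left as expected. On to the red knob.

Call:
arm_command(rows="0 -0.04 0.004 0 -0.3;0 -0.08 0.008 0 -0.4;0 -0.12 0.012 -0.03 -0.4;0.01 -0.16 0.016 -0.07 -0.4;0.02 -0.2 0.02 -0.07 -0.4;0.03 -0.229 0.0215 -0.07 -0.4;0.03 -0.229 0.0215 -0.07 -0.4;0.03 -0.229 0.0215 -0.07 -0.4")

```text
t: 16.75
ee_pos: [0.5975, -0.0734, 0.1595]
eef_rot: [-1.681, 1.561, -2.102]
contact_force: [0.4, -0.1, -0.3]
width: 0.0259
```

```bash
python3 chk.py; python3 mf.py -60 -202.5 .078 -.413;
```

```text
red 636 ((-59.63850402832031, -203.0047149658203), (36.4454345703125, 11.273183822631836), 60.711666107177734) 0.08190126107928122
pos [ 0.5984 -0.0724  0.16  ] yaw -0.4183 shift [ 0.082   0.0019 -0.0002] turn -0.0053 w 0.026 F [-0.6 -0.1  0.3] t 16.8 tilt [-0.0035 -0.0089 -1.    ]
mill now -60.4 -203.6
```

View pics/chk.png

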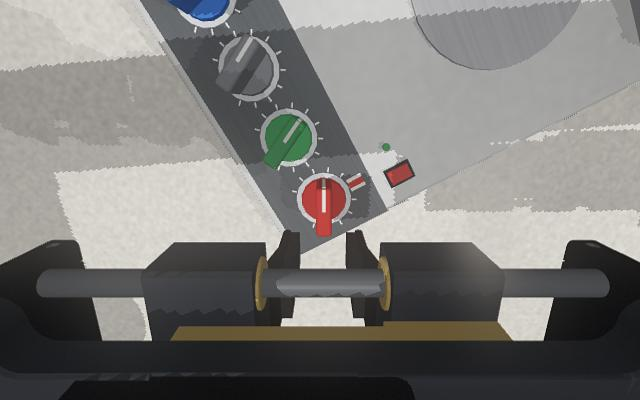

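The red knob is at (323,200), its bar parallel to the fingers and its centre at mill (−59.6, −203). The angle is 0.51. I'll go down and grip gently.

Call:
arm_command(rows="0.025 0.001 0 0.008 -0.4;0.055 0.001 0 0.008 -0.4;0.08 0.001 0 0.008 -0.4;0.081 0.001 0 0.008 -0.4;0.081 0.001 0 0.008 -0.4;0.081 0.001 0 0.008 -0.9;0.081 0.001 0 0.008 -0.9;0.081 0.001 0 0.008 -0.9", newtons=15)

```text
t: 17.47
ee_pos: [0.5991, -0.0716, 0.0798]
eef_rot: [-1.368, 1.561, -1.794]
contact_force: [-0.4, 0.2, 0.7]
width: 0.0134
```

Call:
arm_command(rows="0 0 0 0 -0.9;0 0 0 0 -0.9;0 0 0 0 -0.9")

```text
t: 17.72
ee_pos: [0.5991, -0.0717, 0.0798]
eef_rot: [-1.374, 1.561, -1.8]
contact_force: [0.6, -0.8, -1.8]
width: 0.0115
```

```bash
python3 mf.py -60 -203 .079 -1.486
```

```text
pos [ 0.5991 -0.0717  0.0798] yaw -0.4258 shift [ 0.0008 -0.0002 -0.0003] turn 1.0602 w 0.0115 F [ 0.6 -0.8 -1.8] t 17.7167 tilt [-0.0021 -0.0092 -1.    ]
mill now -59.6 -202.9
```

Call:
arm_command(rows="0 0 0 0.1 -0.9;0 0 0 0.2 -0.9;0 0 0 0.3 -0.9;0 0 0 0.4 -0.9;0 0 0 0.5 -0.9;0 0 0 0.6 -0.9;0 0 0 0.7 -0.9;0 0 0 0.7 -0.9")

```text
t: 18.38
ee_pos: [0.5992, -0.0718, 0.0798]
eef_rot: [-0.652, 1.562, -1.78]
contact_force: [0.5, -0.3, -3.7]
width: 0.0122
```

```bash
python3 mf.py -60 -203 .079 -1.486
```

```text
pos [ 0.5992 -0.0718  0.0798] yaw -1.1279 shift [ 0.0008 -0.0004 -0.0002] turn 0.3581 w 0.0122 F [ 0.5 -0.3 -3.7] t 18.3833 tilt [-0.0019 -0.009  -1.    ]
mill now -59.6 -203.1
```

Call:
arm_command(rows="0 0 0 0.1 -0.9;0 0 0 0.2 -0.9;0 0 0 0.3 -0.9;0 0 0 0.358 -0.9;0 0 0 0.358 -0.9;0 0 0 0.358 -0.9")

```text
t: 18.88
ee_pos: [0.5992, -0.0719, 0.0798]
eef_rot: [-0.295, 1.562, -1.778]
contact_force: [0.2, -0.8, -2.3]
width: 0.012
```

```bash
python3 mf.py -60 -203 .079 -1.486
```

```text
pos [ 0.5992 -0.0719  0.0798] yaw -1.4831 shift [ 0.0008 -0.0004 -0.0002] turn 0.0029 w 0.012 F [ 0.2 -0.8 -2.3] t 18.8833 tilt [-0.0019 -0.0089 -1.    ]
mill now -59.6 -203.1
```

Call:
arm_command(rows="0 0 0 0 -0.7;0 0 0 0 -0.45;0 0 0 0 -0.45;0 0 0 0 -0.45;-0.02 0 0 0 -0.45;-0.05 0 0 0 -0.45;-0.09 0 0 0 -0.45;-0.09 0 0 0 -0.45")

```text
t: 19.55
ee_pos: [0.604, -0.0721, 0.177]
eef_rot: [0.652, 1.553, -0.83]
contact_force: [0.5, -0.3, 0.4]
width: 0.0236
```

```bash
cat >> chk.py <<'E'
# white pointer line, red mark: on planes, mill frame
w=(hs[...,1]<60)&(hs[...,2]>150); X,Y,m=box(Q,o,.085,-.1,-.02,-.235,-.17,.079,.092); m&=w&(d>0)
if m.sum(): print("white",m.sum(),cv2.minAreaRect(np.c_[X[m],Y[m]].astype(np.float32)*1000))
X,Y,m=box(Q,o,.085,-.037,-.015,-.225,-.18,.04,.055); m&=((hs[...,0]<8)|(hs[...,0]>172))&(hs[...,1]>110)&(d>0)
if m.sum(): print("mark",m.sum(),np.c_[X[m],Y[m]].mean(0)*1000,cv2.minAreaRect(np.c_[X[m],Y[m]].astype(np.float32)*1000))
E
python3 chk.py
```

```text
clamp 1317 ((44.82012939453125, -1.1806011199951172), (45.86795425415039, 14.516435623168945), 4.245769023895264) 0.09786851315020742
red 574 ((-59.46894454956055, -203.39837646484375), (37.726009368896484, 11.327532768249512), 0.3902222514152527) 0.08185438061481862
white 66 ((-49.12161636352539, -203.42176818847656), (17.862686157226562, 1.579689383506775), 0.053120627999305725)
mark 75 [ -29.51330984 -203.62785069] ((-29.64387321472168, -203.6377410888672), (12.94851303100586, 3.5350406169891357), 0.00036967569030821323)
```

The red pointer is within 0.5° of the mark. One last look at the carrier and clamp from a clear pose.

Call:
arm_command(rows="-0.03 0 0 -0.12 0;-0.06 0 -0.04 -0.24 0;-0.07 0 -0.08 -0.36 0;-0.07 0 -0.12 -0.48 0;-0.07 0 -0.16 -0.6 0;-0.07 0 -0.19 -0.72 0;-0.07 0 -0.19 -0.84 0;-0.07 0 -0.19 -0.95 0")

```text
t: 20.27
ee_pos: [0.5838, 0.121, 0.241]
eef_rot: [-0.573, 1.558, -1.095]
contact_force: [0.3, -0.4, -0.0]
width: 0.0432
```

```bash
python3 chk.py; python3 - <<'E'
from fit import *
# panel knobs: before vs after, scene+side colour blobs
a=np.load("pics/side0.npz"); im,d,K,M=snap("side"); o=np.array([.6413,.1356])
for I,D in((a['im'],a['d']),(im,d)):
    Q=cloud(D,K,M); hs=cv2.cvtColor(I,cv2.COLOR_RGB2HSV)
    for n,lo,hi,b in(("green",50,80,(-.1,-.02,-.19,-.1)),("blue",100,125,(-.1,-.02,-.07,.01)),("can",50,80,(-.3,.1,.2,.4))):
        X,Y,m=box(Q,o,.085,*b,.07,.2); m&=(D>0)&(hs[...,1]>110)&(hs[...,0]>=lo)&(hs[...,0]<=hi)
        print(n,m.sum(),cv2.minAreaRect(np.c_[X[m],Y[m]].astype(np.float32)*1000) if m.sum()>5 else 0)
print(observe()['contact_force'],observe()['ee_pos'],observe()['t'])
E
```

```text
clamp 789 ((45.09370422363281, 0.6198768615722656), (45.74629211425781, 13.406914710998535), 6.65645694732666) 0.0983485163748598
block top 857 [-0.03144779  0.02965009] [0.09540531 0.11436101]
green 70 ((-62.196109771728516, -142.9737548828125), (34.74282455444336, 7.100567817687988), 28.47641944885254)
blue 97 ((-60.013893127441406, -28.41865348815918), (35.45490264892578, 13.872762680053711), 14.910223960876465)
can 667 ((-109.1173324584961, 291.31732177734375), (47.21138381958008, 18.579524993896484), 24.345932006835938)
green 70 ((-61.77684783935547, -142.79725646972656), (35.57172775268555, 7.555757522583008), 29.46825408935547)
blue 95 ((-60.38507080078125, -29.729507446289062), (35.19740295410156, 14.136941909790039), 7.571320056915283)
can 670 ((-109.48651123046875, 291.3011474609375), (46.985862731933594, 18.21364974975586), 25.665851593017578)
[-0.2519169  -0.21205146 -1.26526536] [0.58429786 0.11917261 0.24102826] 20.3667
```

```bash
python3 -c "
from workcell import *
print(finish_job())"
```

```text
the job is handed in; nothing more can be done
None
```

The milling unit is ready: the carrier is home and locked, and the speed knob is on the red mark. I handed the job in at about 20 s of the 72 s, with the arm clear of everything.

- **Carrier:** I gripped the metal block by its free ends, slid it into the guide from the front, let go, and pushed it home with closed fingers. It did not move further under a 13 N push. Its rear face measured −31 to −32 mm, where −32 mm is fully home.
- **Clamp:** I turned the knob clockwise to its stop, where the torque rose to about 1 Nm. The bar then measured 1.455 rad (stop at 1.45), and the carrier had shifted about 2 mm left, as expected. One oblique view read about 1.50 rad; the two clearer views agreed on 1.455.
- **Speed knob:** I turned it from 0.51 rad until its pointer was within about 0.5° of the red mark.
- **Other things:** The can and the green knob measured unchanged. The coarse side view gave the blue knob's bar as 14.9° before and 7.6° after. The first wrist view had given 11.6°, and the gripper never went down near that knob, so I take this as noise. I did not re-measure the grey knob, the spare or the knife at the end.
- **Not viewed:** The final check picture was refused by the 12-picture limit, so the last checks rest on measurements from the images alone.

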